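# Lock the green indexing head of the drill-sharpening jig

### The job

Two indexing heads stand on the sharpening bench. Take the bar of the green knob and turn it slowly clockwise (seen from above) until its spring pin drops into the hidden notch, then let go and leave it locked there. The black-knobbed head is already locked: leave its knob as it is.

Things in the scene. Friction and masses are not known exactly. Their poses are not given: they have to be found in the camera images.
- green_grip (a point): Grip point of the green knob: on its upright axis, 67 mm above the table, mid-way up its bar. Bar 52 mm long (this point's x; white line at the +x end), 16 mm thick (y), top at 85 mm, on a 52 mm skirt with its top at 45 mm. Below it a round green housing, 112 mm wide, 37 mm high, fixed, with a drill collet and a plunger block at its sides, both lower. The black-knobbed head is alike.
- green_knob (a joint): Knob angle, rad, grows clockwise from above. Starts at 0 to 0.25; stops at -0.05 and 1.9. The one notch is hidden, at a new angle each time, 0.7 to 1.3. Turning takes under 0.1 N m when slow. Let go within about 0.15 rad of the notch, the pin pulls the knob in by itself (about 0.2 N m). Some 0.2 rad past the notch the pin climbs out; the knob can then be turned back.
- green_pin (a joint): Travel in m of the green head's spring pin towards the knob's axis. About 0 while it rides on the hidden rim (its red end cap then stands 11 mm clear of the collar on the aluminium plunger block), about 0.0055 when fully dropped into the notch (red cap 6 mm clear). Away from the notch it cannot be pushed in.
- black_knob (a joint): Angle of the black knob in rad, clockwise from above. 0 is its locked position, where it starts and must stay. The black-knobbed head is the same as the green one but for the knob's colour; it stands 0.26 m or more to one side.

How it is judged:
By the outcome, as a careful person would: the job done as asked, in the order asked, and still so for the second after the job is handed in, with the robot touching nothing.
It also fails if it takes over 48 s, if anything falls off the work surface, if the arm or the gripper's body presses on something with over 40 N, if the wrist force passes 120 N, or if a joint passes its speed limit or range.

### The arm

A 6-joint arm with a two-finger parallel gripper is mounted at the origin on the work surface. World frame = base frame: x ahead of the robot, y to its left, z up, the work surface at z = 0. Lengths are in mm, angles in degrees, forces in N, time in s.
With the tool pointing down it reaches from about 275 to 825 mm from the base axis. Payload 5.2 kg.
Tool frame: the origin (TCP) lies at the very end of the fingers, on their centre line; the grasp point (between the pads) lies behind it (r.grasp_offset is the x of the grasp point in the tool frame, in mm); x points along the fingers, y is the direction in which the jaws open and shut, and the axes are right-handed (so a half turn about x gives the same grasp; the last joint's range is limited). The gripper opens to 93 mm and grips with 3 to 60 N. Pads are 15 mm wide; open, the fingers measure 128 mm over their backs; the gripper's body (75 mm by 188 mm) begins 65 mm behind the grasp point.
Start: joints at [-88.625, 14.817, 87.949, -0, 77.235, -11.62], TCP at [123.694, -535.915, 218.653] pointing down, gripper open.
Joint ranges: [-179.93, 179.93], [-52.35, 119.4], [10.71, 147.94], [-69.91, 249.91], [12.55, 155.21], [-178.61, 178.61]. Speed limits (degrees/s): [147.25, 147.25, 180, 180, 180, 180].

### API

Orientations are given as [roll, pitch, yaw] about the fixed x, y, z axes, in that order (R = Rz(yaw) Ry(pitch) Rx(roll)).
In Python, from cell import r, vision gives the robot as it stands.
- The arm moves only by the tool drive_tool, never from a script. Its argument "increments" is a list of rows, each an object of numbers: "tx", "ty", "tz": the shift along the world's x, y, z in cm; "ax", "ay", "az": the turn, a rotation vector about the world's x, y, z in degrees. A call has exactly 8 rows; each row is the pose to reach, as a shift and turn from the pose measured when the call began; what a row does not reach only later rows make up. A row lasts 1/12 s, in which the tool goes at most 41.7 mm and 7.16 degrees, less where a joint would pass 70% of its speed; a pose out of reach is approached as far as the arm can. A call with a gripper value outside its range is refused whole. "claw" is the closure, from 0 (fully open) to 1 (shut), set as the call begins (left out, the last holds). The fingers move at their own pace and stop on an object; the grip force is fixed at half the most. Time passes only in rows, so rows that repeat a pose let the fingers close, or fill a call up. It gives the time, the measured TCP pose, the force and the opening at its end, in the units of the state.
- r.get_obs(): the state, without advancing time (a new reading comes with each control period).
- vision.get_image(name): name is "scene" or "top" or "wrist"; returns (picture, depth): 384x512x3 uint8, red, green, blue; 384x512 float32, mm along the optical axis (not along the pixel's ray), 0 where there is no reading.
- vision.camera_params(name): a dict with "fx", "fy", "cx", "cy" (pixels), "cam_to_world" (4x4, takes a point from camera to world coordinates); the wrist camera has in their place "hand_eye" (4x4, takes a point from camera to tool coordinates, whose origin is the TCP and whose axes are the tool frame's). Camera axes: x right, y down, z forward; pixel columns grow to the right and rows downward; lengths in mm; the calibration is good to about 2 mm. A picture is of the moment at which its call begins: read the wrist's pose just before it. camera_params takes no time and is no camera call.
- r.hand_in(): hands the job in, once; it reports no verdict.
The state is a dict: "time_s": time; "q": joint angles; "joint_vel": joint speeds; "tau": joint torques, N m; "eef_pos": TCP position; "orientation": TCP orientation; "ft_force": force on the tool from outside, world axes, zero at the start; "wrist_torque": the same for the moment, N m; "grip_width": opening from 0.0 (shut) to 1.0 (fully open).
Only numpy, scipy, OpenCV 4.12 (cv2) and the standard library are available. Lean on these libraries where they do the work, as an engineer would, in place of code of your own. Each camera call takes 0.05 s, during which the arm holds its last target. There are 200 camera calls.

## Working session

There is one attempt and no reset: what is moved stays moved. The work goes in short steps, Python scripts to look and compute and a tool call to move; the robot and the scene stay as the last step left them, time stands still between calls to the robot, and variables do not carry over. Pictures are saved under pics/ and viewed, on a budget of 10 in all, crops included, one or two more only if the job needs it, and the job is handed in when it is done.

Besides the shell and the picture viewer there is one more tool, called as name(argument=value, ...), one argument or row to a line, values as JSON. drive_tool: Moves the arm, as the interface text tells. Its arguments: {"type":"object","properties":{"increments":{"type":"array"},"claw":{"type":"number"}},"required":["increments"]}

```bash
mkdir -p pics; cat > h.py <<'E'
from cell import r, vision
import numpy as np, cv2
def snap(n,f):
    o=r.get_obs(); im,d=vision.get_image(n); np.savez(f'pics/{f}.npz',im=im,d=d,p=o['eef_pos'],o=o['orientation'])
    cv2.imwrite(f'pics/{f}.png',im[:,:,::-1]); return im,d,o
def world(n,u,v,z):
    c=vision.camera_params(n);return np.array(c['cam_to_world'])@np.array([(u-c['cx'])/c['fx']*z,(v-c['cy'])/c['fy']*z,z,1])
E
python3 - <<'E'
from h import *
a=snap('top','top1')[0]; b=snap('scene','sc1')[0]
o=r.get_obs(); print(o, r.grasp_offset)
c=vision.camera_params('top');print(c); print(np.array(vision.camera_params('wrist')['hand_eye']).round(3))
E
```

```text
{'time_s': 0.1, 'q': array([-8.86245250e+01,  1.48516512e+01,  8.80041214e+01, -4.66756628e-03,
        7.72342979e+01, -1.16204318e+01]), 'joint_vel': array([-0.03309599, -0.10273862, -0.16558434, -0.07458195, -0.03409974,
        0.08252868]), 'tau': array([ 1.93455853e-03, -4.38213873e+01, -2.84641385e+01,  7.19685713e-02,
        3.62593727e-02, -5.25421865e-05]), 'eef_pos': array([ 123.65872313, -535.41486687,  217.93788586]), 'orientation': array([-98.72817602,  89.90981466,  94.26876571]), 'ft_force': array([-0.54878155, -0.39120572, -0.6474059 ]), 'wrist_torque': array([ 0.01625793, -0.01406181, -0.00383714]), 'grip_width': 1.0034407075444234} -18.8
{'fx': 479.5814840941688, 'fy': 479.5814840941688, 'cx': 254.1271592169315, 'cy': 195.95585462453934, 'cam_to_world': array([[-1.11162632e-01, -9.73038715e-01,  2.02085449e-01,
         3.53486893e+02],
       [-9.93789088e-01,  1.09884378e-01, -1.75690857e-02,
         2.42828420e+00],
       [-5.11063336e-03, -2.02783340e-01, -9.79210293e-01,
         1.06736770e+03],
       [ 0.00000000e+00,  0.00000000e+00,  0.00000000e+00,
         1.00000000e+00]])}
[[-1.00000e-03 -2.44000e-01  9.70000e-01 -1.66431e+02]
 [ 1.00000e+00 -0.00000e+00  1.00000e-03  5.78000e-01]
 [ 0.00000e+00  9.70000e-01  2.44000e-01 -6.78760e+01]
 [ 0.00000e+00  0.00000e+00  0.00000e+00  1.00000e+00]]
```

View pics/top1.png

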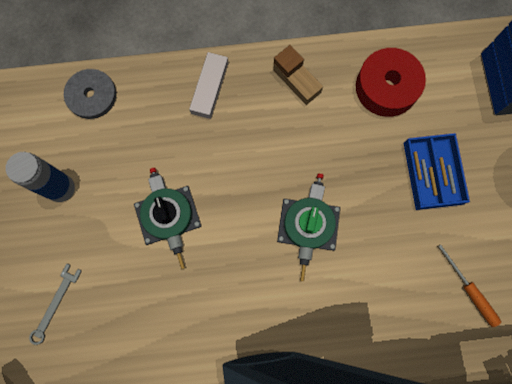

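View pics/sc1.png

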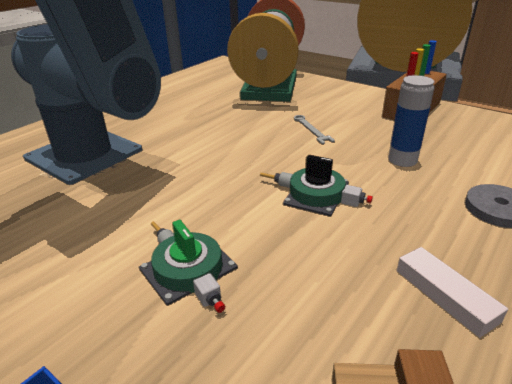

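The top view shows the green knob at about (313,220), its red cap at (320,177), and the black knob at (163,211). I'll enlarge the green one and localise it by its depth.

```bash
python3 - <<'E'
from h import *
f=np.load('pics/top1.npz');im,d=f['im'],f['d']
c=im[165:265,265:360];cv2.imwrite('pics/c1.png',cv2.resize(c[:,:,::-1],None,fx=6,fy=6,interpolation=cv2.INTER_CUBIC))
# world cloud
cp=vision.camera_params('top')
v,u=np.mgrid[165:265,265:360];z=d[165:265,265:360]
P=np.stack([(u-cp['cx'])/cp['fx']*z,(v-cp['cy'])/cp['fy']*z,z,np.ones_like(z)],-1)@np.array(cp['cam_to_world']).T
hsv=cv2.cvtColor(c,cv2.COLOR_RGB2HSV)
def fit(m,t):
    q=P[m][:,:3]; print(t,len(q),q.mean(0).round(1))
    if len(q)>5:
        (cx,cy),(w,h),a=cv2.minAreaRect(q[:,:2].astype(np.float32)); print(' rect',cx,cy,w,h,a)
        e,V=np.linalg.eigh(np.cov(q[:,:2].T)); print(' axis deg',np.degrees(np.arctan2(V[1,1],V[0,1])), 'white?')
fit((P[...,2]>75)&(P[...,2]<95),'bartop'); fit((P[...,2]>30)&(P[...,2]<41),'housing')
red=((hsv[...,0]<8)|(hsv[...,0]>172))&(hsv[...,1]>150); fit(red,'red')
E
```

```text
bartop 197 [ 496.  -130.3   84.9]
 rect 496.4653625488281 -130.9202117919922 16.1092472076416 51.699134826660156 69.1235122680664
 axis deg 159.72059578785988 white?
housing 1703 [ 495.7 -130.4   34.5]
 rect 499.9564208984375 -135.1531524658203 110.28987121582031 146.1018829345703 38.679107666015625
 axis deg 162.40879684405516 white?
red 24 [ 599.2 -167.8   20.9]
 rect 599.0245361328125 -167.6459503173828 11.525790214538574 7.884269714355469 80.47222137451172
 axis deg 66.36643815323666 white?
```

View pics/c1.png

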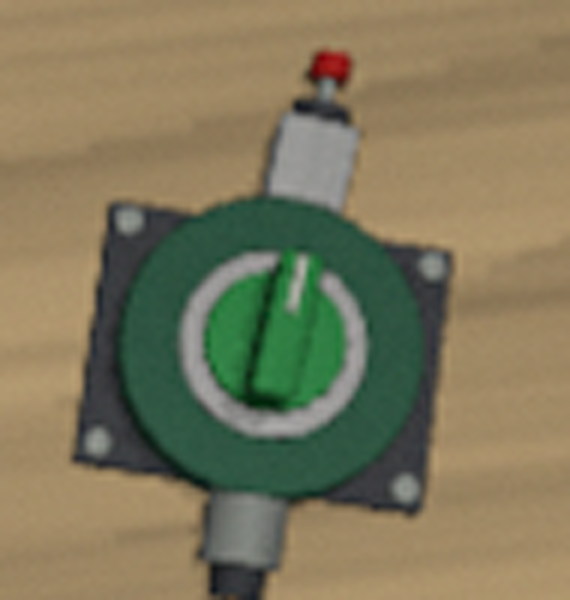

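```bash
python3 - <<'E'
from h import *
from scipy.spatial.transform import Rotation as S
o=r.get_obs();R=S.from_euler('xyz',o['orientation'],degrees=True).as_matrix()
print(R.round(3)); y=R[:,1]; h=np.degrees(np.arctan2(y[1],y[0])); print('yhead',h,'needed az',[(69.6-h+180)%360-180,(-110.4-h+180)%360-180])
print('shift cm',(np.array([496.3,-130.6,120])-o['eef_pos'])/10)
E
```

```text
[[-0.     0.225 -0.974]
 [ 0.002 -0.974 -0.225]
 [-1.    -0.002 -0.   ]]
yhead -77.00304762925721 needed az [np.float64(146.60304762925722), np.float64(-33.39695237074278)]
shift cm [37.26412769 40.48148669 -9.79378859]
```

drive_tool(
  claw=0,
  increments=[
    {"tx": 2.4, "ty": 2.6, "az": 6.5},
    {"tx": 4.8, "ty": 5.2, "az": 13},
    {"tx": 7.2, "ty": 7.8, "az": 19.5},
    {"tx": 9.6, "ty": 10.4, "az": 26},
    {"tx": 12, "ty": 13, "az": 32.5},
    {"tx": 14.4, "ty": 15.6, "az": 39},
    {"tx": 16.8, "ty": 18.2, "az": 45.5},
    {"tx": 19.2, "ty": 20.8, "az": 52},
  ],
)

```text
schema error: expected keys tx, ty, tz, ax, ay, az
```

drive_tool(
  increments=[
    {"tx": 2.2, "ty": 2.4, "az": 6.5, "tz": -0.5},
    {"tx": 4.4, "ty": 4.8, "az": 13, "tz": -1},
    {"tx": 6.6, "ty": 7.2, "az": 19.5, "tz": -1.5},
    {"tx": 8.8, "ty": 9.6, "az": 26, "tz": -2},
    {"tx": 11, "ty": 12, "az": 32.5, "tz": -2.5},
    {"tx": 13.2, "ty": 14.4, "az": 39, "tz": -3},
    {"tx": 15.4, "ty": 16.8, "az": 45.5, "tz": -3.5},
    {"tx": 17.2, "ty": 18.8, "az": 52, "tz": -4},
  ],
)

```text
schema error: expected keys tx, ty, tz, ax, ay, az
```

```bash
cat >> h.py <<'E'
from scipy.spatial.transform import Rotation as S
def st():
    o=r.get_obs();R=S.from_euler('xyz',o['orientation'],degrees=True).as_matrix();y=R[:,1];h=np.degrees(np.arctan2(y[1],y[0]))
    print('t',round(o['time_s'],2),'p',o['eef_pos'].round(1),'h',h.round(1),'x',R[:,0].round(3),'F',o['ft_force'].round(1),'M',o['wrist_torque'].round(3),'g',round(o['grip_width'],3),'q6',o['q'][5].round(1));return o,R,h
E
python3 - <<'E'
from h import *
o,R,h=st(); print(((np.array([496.3,-130.6,52])-o['eef_pos'])/10).round(2), 69.6-h)
E
```

```text
t 0.1 p [ 123.7 -535.4  217.9] h -77.0 x [-0.     0.002 -1.   ] F [-0.5 -0.4 -0.6] M [ 0.016 -0.014 -0.004] g 1.003 q6 -11.6
[ 37.26  40.48 -16.59] 146.60304762925722
```

All six keys are needed in every row.

drive_tool(
  claw=0,
  increments=[
    {"tx": 2.4, "ty": 2.6, "tz": 0, "ax": 0, "ay": 0, "az": 6.5},
    {"tx": 4.8, "ty": 5.2, "tz": 0, "ax": 0, "ay": 0, "az": 13},
    {"tx": 7.2, "ty": 7.8, "tz": 0, "ax": 0, "ay": 0, "az": 19.5},
    {"tx": 9.6, "ty": 10.4, "tz": 0, "ax": 0, "ay": 0, "az": 26},
    {"tx": 12, "ty": 13, "tz": 0, "ax": 0, "ay": 0, "az": 32.5},
    {"tx": 14.4, "ty": 15.6, "tz": 0, "ax": 0, "ay": 0, "az": 39},
    {"tx": 16.8, "ty": 18.2, "tz": 0, "ax": 0, "ay": 0, "az": 45.5},
    {"tx": 19.2, "ty": 20.8, "tz": 0, "ax": 0, "ay": 0, "az": 52},
  ],
)

```text
time_s: 0.77
eef_pos: [316.4, -325.8, 217.7]
orientation: [-107.8, 89.9, 137.5]
ft_force: [1.1, 0.1, 0.4]
grip_width: 1.0
```

drive_tool(
  increments=[
    {"tx": 2.2, "ty": 2.4, "tz": -0.5, "ax": 0, "ay": 0, "az": 6.5},
    {"tx": 4.4, "ty": 4.8, "tz": -1, "ax": 0, "ay": 0, "az": 13},
    {"tx": 6.6, "ty": 7.2, "tz": -1.5, "ax": 0, "ay": 0, "az": 19.5},
    {"tx": 8.8, "ty": 9.6, "tz": -2, "ax": 0, "ay": 0, "az": 26},
    {"tx": 11, "ty": 12, "tz": -2.5, "ax": 0, "ay": 0, "az": 32.5},
    {"tx": 13.2, "ty": 14.4, "tz": -3, "ax": 0, "ay": 0, "az": 39},
    {"tx": 15.4, "ty": 16.8, "tz": -3.5, "ax": 0, "ay": 0, "az": 45.5},
    {"tx": 17.2, "ty": 18.8, "tz": -4, "ax": 0, "ay": 0, "az": 52},
  ],
)

```text
time_s: 1.43
eef_pos: [489.4, -135.7, 177.2]
orientation: [-122.5, 89.9, 175.1]
ft_force: [0.9, -0.3, 0.5]
grip_width: 1.002
```

```bash
python3 - <<'E'
from h import *
o,R,h=st(); print(((np.array([496.3,-130.6,52])-o['eef_pos'])/10).round(2), 69.6-h)
E
```

```text
t 1.43 p [ 489.4 -135.7  177.2] h 27.7 x [-0.002  0.    -1.   ] F [ 0.9 -0.3  0.5] M [-0.138 -0.141 -0.076] g 1.002 q6 -55.7
[  0.69   0.51 -12.52] 41.9367714624077
```

drive_tool(
  increments=[
    {"tx": 0.1, "ty": 0.1, "tz": 0, "ax": 0, "ay": 0, "az": 6.5},
    {"tx": 0.2, "ty": 0.2, "tz": 0, "ax": 0, "ay": 0, "az": 13},
    {"tx": 0.4, "ty": 0.3, "tz": 0, "ax": 0, "ay": 0, "az": 19.5},
    {"tx": 0.6, "ty": 0.4, "tz": 0, "ax": 0, "ay": 0, "az": 26},
    {"tx": 0.7, "ty": 0.5, "tz": 0, "ax": 0, "ay": 0, "az": 32.5},
    {"tx": 0.7, "ty": 0.5, "tz": 0, "ax": 0, "ay": 0, "az": 38},
    {"tx": 0.7, "ty": 0.5, "tz": 0, "ax": 0, "ay": 0, "az": 42},
    {"tx": 0.7, "ty": 0.5, "tz": 0, "ax": 0, "ay": 0, "az": 42},
  ],
)

```text
time_s: 2.1
eef_pos: [496.1, -130.5, 176.7]
orientation: [-140.4, 89.8, -160.6]
ft_force: [0.2, 0.0, 0.2]
grip_width: 0.999
```

```bash
python3 - <<'E'
from h import *
o,R,h=st()
im,d,_=snap('wrist','w1')
cp=vision.camera_params('wrist')
T=np.eye(4);T[:3,:3]=R;T[:3,3]=o['eef_pos'];M=T@np.array(cp['hand_eye'])
v,u=np.mgrid[:384,:512]
P=np.stack([(u-cp['cx'])/cp['fx']*d,(v-cp['cy'])/cp['fy']*d,d,np.ones_like(d)],-1)@M.T
m=(P[...,2]>80)&(P[...,2]<92)&(d>0)&(np.hypot(P[...,0]-496,P[...,1]+130)<45)
q=P[m][:,:3];print(len(q),q.mean(0))
print(cv2.minAreaRect(q[:,:2].astype(np.float32)))
e,V=np.linalg.eigh(np.cov(q[:,:2].T)); print(np.degrees(np.arctan2(V[1,1],V[0,1])))
E
```

```text
t 2.1 p [ 496.1 -130.5  176.7] h 69.8 x [-0.003 -0.001 -1.   ] F [0.2 0.  0.2] M [ 0.027 -0.143 -0.013] g 0.999 q6 -96.9
1143 [ 494.12168114 -131.52593097   85.0457874 ]
((495.0621032714844, -131.68707275390625), (15.797514915466309, 50.7089958190918), 69.31555938720703)
159.00655622923802
```

View pics/w1.png

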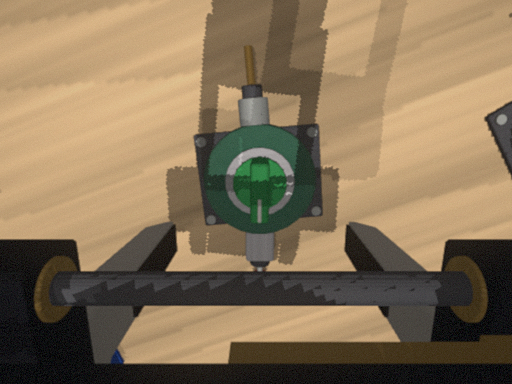

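The wrist view shows the knob bar vertical at (260,190), upright between the open fingers and square to the jaws. The position agrees with the top view to about 1 mm, so I'll descend.

drive_tool(
  increments=[
    {"tx": -0.05, "ty": -0.05, "tz": -2, "ax": 0, "ay": 0, "az": 0},
    {"tx": -0.05, "ty": -0.05, "tz": -4, "ax": 0, "ay": 0, "az": 0},
    {"tx": -0.05, "ty": -0.05, "tz": -6, "ax": 0, "ay": 0, "az": 0},
    {"tx": -0.05, "ty": -0.05, "tz": -8, "ax": 0, "ay": 0, "az": 0},
    {"tx": -0.05, "ty": -0.05, "tz": -10, "ax": 0, "ay": 0, "az": 0},
    {"tx": -0.05, "ty": -0.05, "tz": -11.5, "ax": 0, "ay": 0, "az": 0},
    {"tx": -0.05, "ty": -0.05, "tz": -12.4, "ax": 0, "ay": 0, "az": 0},
    {"tx": -0.05, "ty": -0.05, "tz": -12.4, "ax": 0, "ay": 0, "az": 0},
  ],
)

```text
time_s: 2.82
eef_pos: [494.2, -130.4, 50.9]
orientation: [-167.6, 89.6, 171.9]
ft_force: [-0.1, 0.4, -0.6]
grip_width: 0.999
```

drive_tool(
  claw=1,
  increments=[
    {"tx": 0, "ty": 0, "tz": 0, "ax": 0, "ay": 0, "az": 0},
    {"tx": 0, "ty": 0, "tz": 0, "ax": 0, "ay": 0, "az": 0},
    {"tx": 0, "ty": 0, "tz": 0, "ax": 0, "ay": 0, "az": 0},
    {"tx": 0, "ty": 0, "tz": 0, "ax": 0, "ay": 0, "az": 0},
    {"tx": 0, "ty": 0, "tz": 0, "ax": 0, "ay": 0, "az": 0},
    {"tx": 0, "ty": 0, "tz": 0, "ax": 0, "ay": 0, "az": 0},
    {"tx": 0, "ty": 0, "tz": 0, "ax": 0, "ay": 0, "az": 0},
    {"tx": 0, "ty": 0, "tz": 0, "ax": 0, "ay": 0, "az": 0},
  ],
)

```text
time_s: 3.48
eef_pos: [494.3, -130.5, 51.0]
orientation: [-166.8, 89.7, 172.7]
ft_force: [-0.8, 0.5, -0.0]
grip_width: 0.474
```

```bash
python3 - <<'E'
from h import *
st()
im=snap('scene','sc2')[0]
cv2.imwrite('pics/sc2c.png',cv2.resize(im[180:330,130:280,::-1],None,fx=4,fy=4,interpolation=cv2.INTER_CUBIC))
E
```

```text
t 3.48 p [ 494.3 -130.5   51. ] h 69.5 x [-0.006  0.001 -1.   ] F [-0.8  0.5 -0. ] M [ 0.07  -0.151 -0.058] g 0.474 q6 -96.6
```

View pics/sc2c.png

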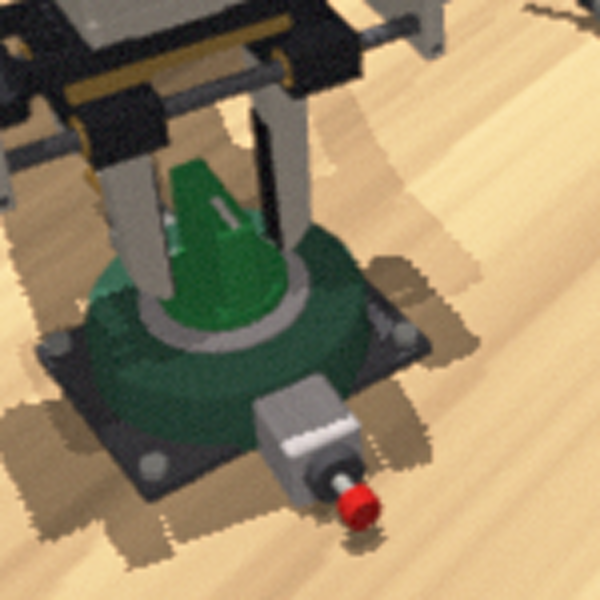

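The scene view shows the fingers on both sides of the bar and still closing. The red cap is in clear view, at (219,306) in the full picture, so I can track the pin from it.

drive_tool(
  claw=1,
  increments=[
    {"tx": 0.1, "ty": -0.05, "tz": 0, "ax": 0, "ay": 0, "az": 0},
    {"tx": 0.1, "ty": -0.05, "tz": 0, "ax": 0, "ay": 0, "az": 0},
    {"tx": 0.1, "ty": -0.05, "tz": 0, "ax": 0, "ay": 0, "az": 0},
    {"tx": 0.1, "ty": -0.05, "tz": 0, "ax": 0, "ay": 0, "az": 0},
    {"tx": 0.1, "ty": -0.05, "tz": 0, "ax": 0, "ay": 0, "az": 0},
    {"tx": 0.1, "ty": -0.05, "tz": 0, "ax": 0, "ay": 0, "az": 0},
    {"tx": 0.1, "ty": -0.05, "tz": 0, "ax": 0, "ay": 0, "az": 0},
    {"tx": 0.1, "ty": -0.05, "tz": 0, "ax": 0, "ay": 0, "az": 0},
  ],
)

```text
time_s: 4.2
eef_pos: [495.1, -131.3, 50.9]
orientation: [-162.1, 89.6, 177.3]
ft_force: [-1.4, -3.8, -0.9]
grip_width: 0.174
```

```bash
cat >> h.py <<'E'
def red(im,c0=(219.5,306.5),rad=16):
    i=im.astype(float);w=np.clip(i[...,0]-1.6*np.maximum(i[...,1],i[...,2])-20,0,None)
    v,u=np.mgrid[:384,:512];w=w*(np.hypot(u-c0[0],v-c0[1])<rad);return np.array([(w*u).sum(),(w*v).sum()])/w.sum()
def proj(n,p):
    c=vision.camera_params(n);q=np.linalg.inv(np.array(c['cam_to_world']))@np.r_[p,1];return np.array([q[0]/q[2]*c['fx']+c['cx'],q[1]/q[2]*c['fy']+c['cy']])
a=np.array([599,-168,19.]);dirn=np.array([495.7,-131,19])-a;dirn/=np.linalg.norm(dirn)
def pin(tag):
    im=snap('scene',tag)[0];b=np.load('pics/sc1.npz')['im'];s=proj('scene',a+5.5*dirn)-proj('scene',a);e=red(im)-red(b)
    print('cap',red(im).round(2),'d',e.round(2),'full drop px',s.round(2),'pin mm',round(5.5*(e@s)/(s@s),2))
E
python3 - <<'E'
from h import *
st();pin('s3');b=np.load('pics/sc2.npz')['im'];print(red(b),proj('scene',a))
E
```

```text
t 4.2 p [ 495.1 -131.3   50.9] h 69.5 x [-0.006  0.    -1.   ] F [-1.4 -3.8 -0.9] M [-0.525  0.089 -0.07 ] g 0.174 q6 -96.6
cap [218.93 305.57] d [0.   0.02] full drop px [-1.84 -2.47] pin mm -0.03
[218.93465414 305.58481883] [219.89882468 304.00194139]
```

The bar is gripped: 0.174 × 93 mm is about 16 mm, and the pin has not moved. Now I'll turn clockwise slowly (negative az).

drive_tool(
  increments=[
    {"tx": 0, "ty": 0, "tz": 0, "ax": 0, "ay": 0, "az": -1.5},
    {"tx": 0, "ty": 0, "tz": 0, "ax": 0, "ay": 0, "az": -3},
    {"tx": 0, "ty": 0, "tz": 0, "ax": 0, "ay": 0, "az": -4.5},
    {"tx": 0, "ty": 0, "tz": 0, "ax": 0, "ay": 0, "az": -6},
    {"tx": 0, "ty": 0, "tz": 0, "ax": 0, "ay": 0, "az": -7.5},
    {"tx": 0, "ty": 0, "tz": 0, "ax": 0, "ay": 0, "az": -9},
    {"tx": 0, "ty": 0, "tz": 0, "ax": 0, "ay": 0, "az": -10.5},
    {"tx": 0, "ty": 0, "tz": 0, "ax": 0, "ay": 0, "az": -12},
  ],
)

```text
time_s: 4.92
eef_pos: [495.1, -131.4, 50.9]
orientation: [-160.3, 89.6, 167.2]
ft_force: [-1.6, -3.2, 0.1]
grip_width: 0.168
```

```bash
python3 -c "
from h import *
st();pin('s4')"
```

```text
t 4.92 p [ 495.1 -131.4   50.9] h 57.4 x [-0.006  0.001 -1.   ] F [-1.6 -3.2  0.1] M [-0.417  0.028  0.117] g 0.168 q6 -84.6
cap [218.92 305.58] d [-0.    0.03] full drop px [-1.84 -2.47] pin mm -0.04
```

Forces are low. I'll continue 10° and check the pin.

drive_tool(
  increments=[
    {"tx": 0, "ty": 0, "tz": 0, "ax": 0, "ay": 0, "az": -1.25},
    {"tx": 0, "ty": 0, "tz": 0, "ax": 0, "ay": 0, "az": -2.5},
    {"tx": 0, "ty": 0, "tz": 0, "ax": 0, "ay": 0, "az": -3.75},
    {"tx": 0, "ty": 0, "tz": 0, "ax": 0, "ay": 0, "az": -5},
    {"tx": 0, "ty": 0, "tz": 0, "ax": 0, "ay": 0, "az": -6.25},
    {"tx": 0, "ty": 0, "tz": 0, "ax": 0, "ay": 0, "az": -7.5},
    {"tx": 0, "ty": 0, "tz": 0, "ax": 0, "ay": 0, "az": -8.75},
    {"tx": 0, "ty": 0, "tz": 0, "ax": 0, "ay": 0, "az": -10},
  ],
)

```text
time_s: 5.63
eef_pos: [495.1, -131.5, 51.0]
orientation: [-159.6, 89.6, 157.6]
ft_force: [-2.1, -3.6, -0.3]
grip_width: 0.167
```

```bash
python3 -c "
from h import *
st();pin('s5')"
```

```text
t 5.63 p [ 495.1 -131.5   51. ] h 47.2 x [-0.006  0.002 -1.   ] F [-2.1 -3.6 -0.3] M [-0.407 -0.017  0.135] g 0.167 q6 -74.5
cap [218.93 305.58] d [0.01 0.03] full drop px [-1.84 -2.47] pin mm -0.04
```

drive_tool(
  increments=[
    {"tx": 0, "ty": 0, "tz": 0, "ax": 0, "ay": 0, "az": -1},
    {"tx": 0, "ty": 0, "tz": 0, "ax": 0, "ay": 0, "az": -2},
    {"tx": 0, "ty": 0, "tz": 0, "ax": 0, "ay": 0, "az": -3},
    {"tx": 0, "ty": 0, "tz": 0, "ax": 0, "ay": 0, "az": -4},
    {"tx": 0, "ty": 0, "tz": 0, "ax": 0, "ay": 0, "az": -5},
    {"tx": 0, "ty": 0, "tz": 0, "ax": 0, "ay": 0, "az": -6},
    {"tx": 0, "ty": 0, "tz": 0, "ax": 0, "ay": 0, "az": -7},
    {"tx": 0, "ty": 0, "tz": 0, "ax": 0, "ay": 0, "az": -7},
  ],
)

```text
time_s: 6.35
eef_pos: [495.0, -131.5, 51.0]
orientation: [-159.4, 89.6, 150.6]
ft_force: [-1.9, -3.3, -0.6]
grip_width: 0.169
```

```bash
python3 -c "
from h import *
st();pin('s6')"
```

```text
t 6.35 p [ 495.  -131.5   51. ] h 40.0 x [-0.006  0.003 -1.   ] F [-1.9 -3.3 -0.6] M [-0.577  0.037 -0.087] g 0.169 q6 -67.4
cap [218.81 305.4 ] d [-0.12 -0.16] full drop px [-1.84 -2.47] pin mm 0.35
```

The pin has started to drop and the torque has flipped sign. I'll go on gently.

drive_tool(
  increments=[
    {"tx": 0, "ty": 0, "tz": 0, "ax": 0, "ay": 0, "az": -0.7},
    {"tx": 0, "ty": 0, "tz": 0, "ax": 0, "ay": 0, "az": -1.4},
    {"tx": 0, "ty": 0, "tz": 0, "ax": 0, "ay": 0, "az": -2.1},
    {"tx": 0, "ty": 0, "tz": 0, "ax": 0, "ay": 0, "az": -2.8},
    {"tx": 0, "ty": 0, "tz": 0, "ax": 0, "ay": 0, "az": -3.5},
    {"tx": 0, "ty": 0, "tz": 0, "ax": 0, "ay": 0, "az": -4.2},
    {"tx": 0, "ty": 0, "tz": 0, "ax": 0, "ay": 0, "az": -5},
    {"tx": 0, "ty": 0, "tz": 0, "ax": 0, "ay": 0, "az": -5},
  ],
)

```text
time_s: 7.07
eef_pos: [495.0, -131.5, 50.9]
orientation: [-159.2, 89.6, 145.8]
ft_force: [-1.2, -3.6, 0.7]
grip_width: 0.166
```

```bash
python3 -c "
from h import *
st();pin('s7')"
```

```text
t 7.07 p [ 495.  -131.5   50.9] h 35.0 x [-0.005  0.004 -1.   ] F [-1.2 -3.6  0.7] M [-0.651  0.19  -0.071] g 0.166 q6 -62.5
cap [218.93 305.58] d [0.   0.02] full drop px [-1.84 -2.47] pin mm -0.03
```

The pin went back to 0 after moving only 0.35 mm. That was a shallow dimple, not the notch, since a real notch reaches about ±0.2 rad. I'll continue.

drive_tool(
  increments=[
    {"tx": 0, "ty": 0, "tz": 0, "ax": 0, "ay": 0, "az": -1},
    {"tx": 0, "ty": 0, "tz": 0, "ax": 0, "ay": 0, "az": -2},
    {"tx": 0, "ty": 0, "tz": 0, "ax": 0, "ay": 0, "az": -3},
    {"tx": 0, "ty": 0, "tz": 0, "ax": 0, "ay": 0, "az": -4},
    {"tx": 0, "ty": 0, "tz": 0, "ax": 0, "ay": 0, "az": -5},
    {"tx": 0, "ty": 0, "tz": 0, "ax": 0, "ay": 0, "az": -5},
    {"tx": 0, "ty": 0, "tz": 0, "ax": 0, "ay": 0, "az": -5},
    {"tx": 0, "ty": 0, "tz": 0, "ax": 0, "ay": 0, "az": -5},
  ],
)

```text
time_s: 7.78
eef_pos: [495.0, -131.5, 50.9]
orientation: [-159.6, 89.6, 140.5]
ft_force: [-2.0, -3.4, 0.8]
grip_width: 0.167
```

```bash
python3 -c "
from h import *
st();pin('s8')"
```

```text
t 7.78 p [ 495.  -131.5   50.9] h 30.1 x [-0.005  0.004 -1.   ] F [-2.  -3.4  0.8] M [-0.545  0.155  0.075] g 0.167 q6 -57.6
cap [218.82 305.4 ] d [-0.1  -0.16] full drop px [-1.84 -2.47] pin mm 0.33
```

```bash
python3 -c "
from h import *
for t in ['sc1','sc2','s3','s4','s5','s6','s7','s8']:
    b=np.load(f'pics/{t}.npz')['im'];print(t,red(b).round(2),red(b,(369,199)).round(2))"
```

```text
sc1 [218.93 305.55] [369.13 198.14]
sc2 [218.93 305.58] [369.14 198.21]
s3 [218.93 305.57] [369.12 198.22]
s4 [218.92 305.58] [369.12 198.21]
s5 [218.93 305.58] [369.12 198.22]
s6 [218.81 305.4 ] [369.12 198.21]
s7 [218.93 305.58] [369.12 198.21]
s8 [218.82 305.4 ] [369.12 198.2 ]
```

drive_tool(
  increments=[
    {"tx": 0, "ty": 0, "tz": 0, "ax": 0, "ay": 0, "az": -1},
    {"tx": 0, "ty": 0, "tz": 0, "ax": 0, "ay": 0, "az": -2},
    {"tx": 0, "ty": 0, "tz": 0, "ax": 0, "ay": 0, "az": -3},
    {"tx": 0, "ty": 0, "tz": 0, "ax": 0, "ay": 0, "az": -4},
    {"tx": 0, "ty": 0, "tz": 0, "ax": 0, "ay": 0, "az": -5},
    {"tx": 0, "ty": 0, "tz": 0, "ax": 0, "ay": 0, "az": -5},
    {"tx": 0, "ty": 0, "tz": 0, "ax": 0, "ay": 0, "az": -5},
    {"tx": 0, "ty": 0, "tz": 0, "ax": 0, "ay": 0, "az": -5},
  ],
)

```text
time_s: 8.5
eef_pos: [495.0, -131.5, 51.0]
orientation: [-159.4, 89.6, 135.7]
ft_force: [-2.1, -3.5, 0.2]
grip_width: 0.172
```

```bash
python3 -c "
from h import *
st();pin('s9')"
```

```text
t 8.5 p [ 495.  -131.5   51. ] h 25.1 x [-0.005  0.004 -1.   ] F [-2.1 -3.5  0.2] M [-0.68   0.216 -0.023] g 0.172 q6 -52.6
cap [218.93 305.56] d [0.   0.01] full drop px [-1.84 -2.47] pin mm -0.02
```

The black cap, used as a reference, is steady. So the 0.3 mm dips are real but shallow, and I'll keep going.

drive_tool(
  increments=[
    {"tx": 0, "ty": 0, "tz": 0, "ax": 0, "ay": 0, "az": -1},
    {"tx": 0, "ty": 0, "tz": 0, "ax": 0, "ay": 0, "az": -2},
    {"tx": 0, "ty": 0, "tz": 0, "ax": 0, "ay": 0, "az": -3},
    {"tx": 0, "ty": 0, "tz": 0, "ax": 0, "ay": 0, "az": -4},
    {"tx": 0, "ty": 0, "tz": 0, "ax": 0, "ay": 0, "az": -5},
    {"tx": 0, "ty": 0, "tz": 0, "ax": 0, "ay": 0, "az": -5},
    {"tx": 0, "ty": 0, "tz": 0, "ax": 0, "ay": 0, "az": -5},
    {"tx": 0, "ty": 0, "tz": 0, "ax": 0, "ay": 0, "az": -5},
  ],
)

```text
time_s: 9.22
eef_pos: [495.0, -131.5, 50.9]
orientation: [-159.8, 89.6, 130.3]
ft_force: [-2.2, -3.0, 0.9]
grip_width: 0.17
```

```bash
python3 -c "
from h import *
st();pin('s10')"
```

```text
t 9.22 p [ 495.  -131.5   50.9] h 20.1 x [-0.004  0.005 -1.   ] F [-2.2 -3.   0.9] M [-0.809  0.293 -0.332] g 0.17 q6 -47.6
cap [218.37 304.79] d [-0.55 -0.76] full drop px [-1.84 -2.47] pin mm 1.68
```

Now the pin is in 1.7 mm and the torque is pulling strongly: this is the true notch. I'll take smaller steps.

drive_tool(
  increments=[
    {"tx": 0, "ty": 0, "tz": 0, "ax": 0, "ay": 0, "az": -1},
    {"tx": 0, "ty": 0, "tz": 0, "ax": 0, "ay": 0, "az": -2},
    {"tx": 0, "ty": 0, "tz": 0, "ax": 0, "ay": 0, "az": -3},
    {"tx": 0, "ty": 0, "tz": 0, "ax": 0, "ay": 0, "az": -4},
    {"tx": 0, "ty": 0, "tz": 0, "ax": 0, "ay": 0, "az": -5},
    {"tx": 0, "ty": 0, "tz": 0, "ax": 0, "ay": 0, "az": -5},
    {"tx": 0, "ty": 0, "tz": 0, "ax": 0, "ay": 0, "az": -5},
    {"tx": 0, "ty": 0, "tz": 0, "ax": 0, "ay": 0, "az": -5},
  ],
)

```text
time_s: 9.93
eef_pos: [494.9, -131.6, 51.0]
orientation: [-159.6, 89.6, 125.5]
ft_force: [-2.2, -3.9, 0.0]
grip_width: 0.169
```

```bash
python3 -c "
from h import *
st();pin('s11')"
```

```text
t 9.93 p [ 494.9 -131.6   51. ] h 15.1 x [-0.004  0.005 -1.   ] F [-2.2 -3.9  0. ] M [-0.771  0.299 -0.217] g 0.169 q6 -42.7
cap [217.57 303.52] d [-1.35 -2.04] full drop px [-1.84 -2.47] pin mm 4.36
```

drive_tool(
  increments=[
    {"tx": 0, "ty": 0, "tz": 0, "ax": 0, "ay": 0, "az": -0.7},
    {"tx": 0, "ty": 0, "tz": 0, "ax": 0, "ay": 0, "az": -1.4},
    {"tx": 0, "ty": 0, "tz": 0, "ax": 0, "ay": 0, "az": -2.2},
    {"tx": 0, "ty": 0, "tz": 0, "ax": 0, "ay": 0, "az": -2.2},
    {"tx": 0, "ty": 0, "tz": 0, "ax": 0, "ay": 0, "az": -2.2},
    {"tx": 0, "ty": 0, "tz": 0, "ax": 0, "ay": 0, "az": -2.2},
    {"tx": 0, "ty": 0, "tz": 0, "ax": 0, "ay": 0, "az": -2.2},
    {"tx": 0, "ty": 0, "tz": 0, "ax": 0, "ay": 0, "az": -2.2},
  ],
)

```text
time_s: 10.65
eef_pos: [494.9, -131.6, 50.9]
orientation: [-158.8, 89.6, 124.1]
ft_force: [-3.0, -3.7, -0.8]
grip_width: 0.175
```

```bash
python3 -c "
from h import *
st();pin('s12')"
```

```text
t 10.65 p [ 494.9 -131.6   50.9] h 12.9 x [-0.004  0.005 -1.   ] F [-3.  -3.7 -0.8] M [-0.817  0.229 -0.061] g 0.175 q6 -40.5
cap [217.29 303.1 ] d [-1.63 -2.45] full drop px [-1.84 -2.47] pin mm 5.25
```

The pin is at about 5.25 mm, essentially seated. I'll release.

drive_tool(
  claw=0,
  increments=[
    {"tx": 0, "ty": 0, "tz": 0, "ax": 0, "ay": 0, "az": 0},
    {"tx": 0, "ty": 0, "tz": 0, "ax": 0, "ay": 0, "az": 0},
    {"tx": 0, "ty": 0, "tz": 0, "ax": 0, "ay": 0, "az": 0},
    {"tx": 0, "ty": 0, "tz": 0, "ax": 0, "ay": 0, "az": 0},
    {"tx": 0, "ty": 0, "tz": 0, "ax": 0, "ay": 0, "az": 0},
    {"tx": 0, "ty": 0, "tz": 0, "ax": 0, "ay": 0, "az": 0},
    {"tx": 0, "ty": 0, "tz": 0, "ax": 0, "ay": 0, "az": 0},
    {"tx": 0, "ty": 0, "tz": 0, "ax": 0, "ay": 0, "az": 0},
  ],
)

```text
time_s: 11.37
eef_pos: [495.0, -131.5, 51.0]
orientation: [-160.2, 89.6, 122.7]
ft_force: [0.5, 0.8, 0.1]
grip_width: 0.696
```

drive_tool(
  increments=[
    {"tx": 0, "ty": 0, "tz": 0, "ax": 0, "ay": 0, "az": 0},
    {"tx": 0, "ty": 0, "tz": 0, "ax": 0, "ay": 0, "az": 0},
    {"tx": 0, "ty": 0, "tz": 1, "ax": 0, "ay": 0, "az": 0},
    {"tx": 0, "ty": 0, "tz": 3, "ax": 0, "ay": 0, "az": 0},
    {"tx": 0, "ty": 0, "tz": 6, "ax": 0, "ay": 0, "az": 0},
    {"tx": 0, "ty": 0, "tz": 9, "ax": 0, "ay": 0, "az": 0},
    {"tx": 0, "ty": 0, "tz": 12, "ax": 0, "ay": 0, "az": 0},
    {"tx": 0, "ty": 0, "tz": 14, "ax": 0, "ay": 0, "az": 0},
  ],
)

```text
time_s: 12.03
eef_pos: [495.8, -131.9, 194.8]
orientation: [166.6, 89.8, 89.4]
ft_force: [0.7, -0.3, 0.2]
grip_width: 1.002
```

```bash
python3 - <<'E'
from h import *
st();pin('s13');im=np.load('pics/s13.npz')['im'];b=np.load('pics/sc1.npz')['im']
print('black',red(im,(369,199)),np.abs(im[150:215,280:380].astype(int)-b[150:215,280:380]).mean())
cv2.imwrite('pics/s13c.png',cv2.resize(im[140:330,130:390,::-1],None,fx=3,fy=3,interpolation=cv2.INTER_CUBIC))
E
```

```text
t 12.03 p [ 495.8 -131.9  194.8] h 12.9 x [ 0.     0.004 -1.   ] F [ 0.7 -0.3  0.2] M [-0.049 -0.147  0.011] g 1.002 q6 -40.4
cap [217.02 303.54] d [-1.91 -2.02] full drop px [-1.84 -2.47] pin mm 4.92
black [369.12153303 198.19940926] 13.469282051282052
```

View pics/s13c.png

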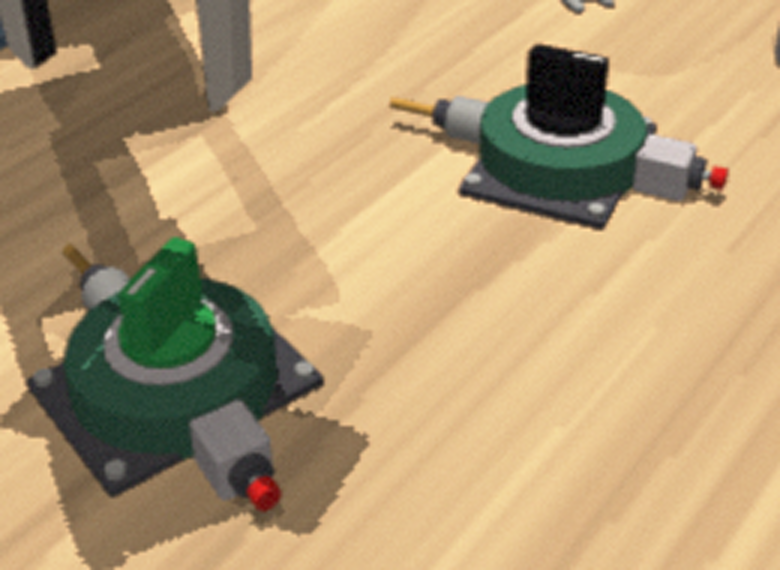

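The cap stands close to the collar at (264,493) in the crop, and both heads are intact. The arm's shadow covers the cap, though, so I'll draw the arm clear and measure once more.

drive_tool(
  increments=[
    {"tx": -1, "ty": -3, "tz": 1, "ax": 0, "ay": 0, "az": 0},
    {"tx": -2, "ty": -6, "tz": 2, "ax": 0, "ay": 0, "az": 0},
    {"tx": -3, "ty": -9, "tz": 2, "ax": 0, "ay": 0, "az": 0},
    {"tx": -4, "ty": -12, "tz": 2, "ax": 0, "ay": 0, "az": 0},
    {"tx": -5, "ty": -15, "tz": 2, "ax": 0, "ay": 0, "az": 0},
    {"tx": -6, "ty": -18, "tz": 2, "ax": 0, "ay": 0, "az": 0},
    {"tx": -7, "ty": -21, "tz": 2, "ax": 0, "ay": 0, "az": 0},
    {"tx": -8, "ty": -23, "tz": 2, "ax": 0, "ay": 0, "az": 0},
  ],
)

```text
time_s: 12.75
eef_pos: [416.6, -365.3, 218.6]
orientation: [74.6, 89.7, -2.6]
ft_force: [0.4, -0.0, 0.6]
grip_width: 1.003
```

```bash
python3 - <<'E'
from h import *
st();pin('s14');im=np.load('pics/s14.npz')['im'];b=np.load('pics/sc1.npz')['im']
print('black cap',red(im,(369,199)),red(b,(369,199)))
im,d,_=snap('top','top2')
cp=vision.camera_params('top')
v,u=np.mgrid[:384,:512];P=np.stack([(u-cp['cx'])/cp['fx']*d,(v-cp['cy'])/cp['fy']*d,d,np.ones_like(d)],-1)@np.array(cp['cam_to_world']).T
d1=np.load('pics/top1.npz')['d']
P1=np.stack([(u-cp['cx'])/cp['fx']*d1,(v-cp['cy'])/cp['fy']*d1,d1,np.ones_like(d1)],-1)@np.array(cp['cam_to_world']).T
for t,Q,c in [('green',P,(313,220)),('black0',P1,(163,208)),('black',P,(163,208))]:
    m=(np.hypot(u-c[0],v-c[1])<28)&(Q[...,2]>75)&(Q[...,2]<95);q=Q[m][:,:2];e,V=np.linalg.eigh(np.cov(q.T));print(t,m.sum(),q.mean(0),np.degrees(np.arctan2(V[1,1],V[0,1])))
E
```

```text
t 12.75 p [ 416.6 -365.3  218.6] h 12.8 x [ 0.005 -0.    -1.   ] F [ 0.4 -0.   0.6] M [-0.012 -0.114 -0.019] g 1.003 q6 -65.8
cap [217.19 303.08] d [-1.74 -2.47] full drop px [-1.84 -2.47] pin mm 5.39
black cap [369.11606511 198.16159472] [369.13009896 198.13717918]
green 198 [ 495.78152899 -130.39283063] 102.47261372800791
black0 202 [551.79534497 180.69459428] -167.00715246922354
black 200 [551.96156099 180.81086179] -167.1991046178924
```

```bash
python3 -c "
from h import *
print(r.hand_in())"
```

```text
the job is handed in; nothing more can be done
None
```

I turned the green knob clockwise about 57° (1.0 rad) until its spring pin dropped into the notch. I then let go, backed the arm off and handed the job in at about 13 s.

- **Pin:** it passed two shallow dips of about 0.3 mm on the way, which I took as false and turned past. After release the red cap measured 5.4 mm of pin travel, against 5.5 mm nominal for fully dropped.
- **One reading disagreed:** just after release the cap measured 4.9 mm, with the arm's shadow over it. With the arm out of the way it read 5.4 mm.
- **Black knob:** its bar is within 0.2° of its starting angle and its cap has not moved, both within measurement noise.
- **Forces:** the readings I took showed only a few newtons. The gripper is open and the robot touches nothing.

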